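# Push the receiving box home under the spout, then tip the bracket in

### The arm

A 7-joint arm with a two-finger parallel gripper is mounted at the origin on the work surface; the furniture and walls round the work are solid. World frame = base frame: x ahead of the robot, y to its left, z up, the work surface at z = 0. Lengths are in m, angles in rad, forces in N, time in s.
With the tool pointing down it reaches from about 0.35 to 0.9 m from the base axis. Payload 8.1 kg.
Tool frame: the origin (TCP) lies at the very end of the fingers, on their centre line; the grasp point (between the pads) lies 19 mm behind it (grip_point_offset is the distance from the TCP to the grasp point, in m); z points along the fingers, x is the direction in which the jaws open and shut, and the axes are right-handed (so a half turn about z gives the same grasp; the last joint's range is limited). The gripper opens to 92 mm and grips with 3 to 60 N. Pads are 19 mm wide; open, the fingers measure 130 mm over their backs; the gripper's body (75 mm by 190 mm) begins 47 mm behind the grasp point.
Start: joints at [-1.312, 0.434, 0.025, 1.573, -0.012, 1.134, -0.075], TCP at [0.221, 0.585, 0.227] pointing down, gripper open.
Joint ranges: [-2.62, 2.62], [-0.44, 2.09], [-1.27, 1.32], [0.08, 2.57], [-1.32, 4.46], [0.12, 2], [-2.74, 2.74]. Speed limits (rad/s): [2.22, 2.22, 3.01, 3.01, 3.14, 3.14, 3.14].

### API

Orientations are given as a rotation vector (axis times angle).
In Python, from cell import observe, get_image, camera_model, sign_off, grip_point_offset gives the robot as it stands.
- The arm moves only by the tool play_rows, never from a script. Its argument "rows" is a list of rows, each a list of 7 numbers: the shift along the tool's x, y, z as a fraction of full scale, then the turn, a rotation vector about the tool's x, y, z as a fraction of full scale, then the closure, from -1 (fully open) to 1 (shut). A call has 1 to 5 rows; each row shifts and turns the pose as measured when the row begins, along the tool's axes as they then stand; what a row does not reach is not made up. Full scale, the value 1, is 0.15 m for a shift and 0.5 rad for a turn. A row lasts 1/10 s, in which the tool goes at most 50 mm and 8.59 degrees, less where a joint would pass 70% of its speed; a pose out of reach is approached as far as the arm can. A call with a number of a shift or a turn outside -1 to 1 is refused whole. A call with a gripper value outside its range is refused whole. The fingers move at their own pace and stop on an object; "force" is the grip in N (left out, the last holds). Time passes only in rows, so rows that do not move let the fingers close. It gives the time, the measured TCP pose, the force and the opening at its end, in the units of the state.
- observe(): the state, without advancing time (a new reading comes with each control period).
- get_image(name): name is "scene" or "top" or "wrist"; returns the picture (384x512x3 uint8, blue, green, red); there is no depth.
- camera_model(name): a dict with "K" (3x3 intrinsics, pixels), "dist" ([k1, k2, p1, p2, k3] as OpenCV has them; the pictures are not rectified), "R" (3x3) and "t" (3): a world point X has camera coordinates R X + t. Camera axes: x right, y down, z forward; pixel columns grow to the right and rows downward; lengths in m; the calibration is good to about 2 mm. A picture is of the moment at which its call begins: read the wrist's pose just before it. camera_model takes no time and is no camera call; for the wrist camera it gives the pose at the moment of the call.
- sign_off(): hands the job in, once; it reports no verdict.
The state is a dict: "clock": time; "joints": joint angles; "dq": joint speeds; "joint_efforts": joint torques, N m; "position": TCP position; "ee_rot": TCP orientation; "force": force on the tool from outside, world axes, zero at the start; "ft_torque": the same for the moment, N m; "width": opening from 0.0 (shut) to 1.0 (fully open).
Only numpy, scipy, OpenCV 4.12 (cv2) and the standard library are available. Lean on these libraries where they do the work, as an engineer would, in place of code of your own. Each camera call takes 0.05 s, during which the arm holds its last target.

### The job

Slide the open box along its rails until it sits under the spout, pressing it against the sprung end stop just until the leaf catch springs in behind it and holds it there; do not ram the stop to the end of its travel. Then tip the angle bracket on the loading ledge over its corner onto its upright leg so that it slides down the spout into the box - do not lift it across - and leave the other things on the bench alone.

Things in the scene. Friction and masses are not known exactly. Their poses are not given: they have to be found in the camera images.
- station: Fixed station; origin on the worktop under the rail's centre line. Its y axis runs along the rails towards end stop and spout, x across, z up. Base plate 190 wide, y -270 to +330, 8 thick; on it two rails (inner faces at x = +-61.5 mm, 22 high, y -260 to +230) guide the box. A clamp-on end stop under the spout is set by hand: its free buffer face is at y = 133 to 177, not reported; feel for it.
- spout_end (a point): Middle of the lower end of the fixed steel spout, an open chute sloping 45 degrees (inner width 94, side walls 45 deep), 120 mm along the station's +y and 95 above the worktop. Parts slide down it towards the station's -y and fall into a box that is home below. Axes as the station's.
- ledge_lip (a point): Middle of the 6 mm high lip (4 thick) between the top of the spout and the level loading ledge; top of the lip 190 above the worktop, ledge 184. The ledge reaches from the lip 99 mm to the station's +y, between side cheeks 94 apart and 21 high. Axes as the station's.
- box_center (a point): Centre of the loose open grey sheet-metal box, half-way up: 120 across (x), 170 along the rails (y), 70 high, walls and floor 4 thick, 0.35 to 0.7 kg. It stands on the base plate between the rails with 1.5 mm play each side, axes nearly the station's. End stop and spout lie on its +y side; push it on its -y end wall, which stays clear of the spout.
- bracket_center (a point): Centre of the bounding box of the loose dark steel angle bracket on the ledge: foot 65 long (y), 45 wide (x), 10 thick, pointing to +y; upright leg 80 tall, 10 thick, at the -y end towards the spout (outer face 32.5 from this point). 0.25 to 0.5 kg. Pushed towards -y near the top of the upright's inner face, it falls over by itself after about 35 degrees and slides down the spout.
- buffer (a joint): Travel of the end stop's sprung buffer (black pad 40 wide, 34 high, centre 34 above the worktop), m: 0 free, 0.020 bottomed; 0.8 N at 0, then 800 N/m. The catch springs in behind the box once the box has pressed it in 4 to 6 mm (a push of 5 to 12 N with friction); over 15 mm counts as ramming. A box held by the catch keeps it pressed in about 4 mm.
- catch (a joint): Angle of the leaf catch, rad: 0 sprung in (tip 10 mm inside the +x side of the box's path), 0.12 to 0.17 while a box alongside holds it out; it springs back to 0 behind the box's -y end. Steel leaf 64 long, 40 to 60 above the worktop, tip towards +y, hinged on a bar that runs outside the +x rail from the end stop to 240 mm before the buffer face.
- amber_block_center (a point): Centre of the amber pocket level (140 x 33, 42 high); a bystander to leave alone.
- tape_measure_center (a point): Centre of the yellow tape measure (83 x 39, 66 high); a bystander to leave alone.
- box_bits_center (a point): Centre of the white and green carton (110 x 71, 36 high); a bystander to leave alone.

How it is judged:
By the outcome, as a careful person would: the job done as asked, in the order asked, and still so for the second after the job is handed in, with the robot touching nothing.
It also fails if it takes over 54 s, if anything falls off the work surface, if the arm or the gripper's body presses on something with over 40 N, if the wrist force passes 120 N, or if a joint passes its speed limit or range.

## Working session

There is one attempt and no reset: what is moved stays moved. The work goes in short steps, Python scripts to look and compute and a tool call to move; the robot and the scene stay as the last step left them, time stands still between calls to the robot, and variables do not carry over. Pictures are saved under pics/ and viewed, and the job is handed in when it is done.

Besides the shell and the picture viewer there is one more tool, called after "Request:" by a JSON object that holds its "name" and its "arguments". play_rows: Moves the arm, as the interface text tells. Its arguments: {"type":"object","properties":{"rows":{"type":"array","items":{"type":"array","items":{"type":"number"}}},"force":{"type":"number"}},"required":["rows"]}

```bash
mkdir -p pics; ls
python3 - <<'E'
from cell import *
import cv2
print(observe(), grip_point_offset)
for n in ("scene","top","wrist"):
    m=camera_model(n); print(n,m)
    cv2.imwrite(f"pics/{n}0.png",get_image(n))
E
```

```text
pics
{'clock': 0.0, 'joints': array([-1.31158699,  0.43519672,  0.02497749,  1.57410761, -0.01158412,
        1.13399213, -0.07509751]), 'dq': array([ 1.24706670e-03, -9.53920783e-04,  2.02072102e-03,  4.30973688e-05,
       -1.34615131e-03, -3.68787584e-04, -1.46970567e-03]), 'joint_efforts': array([-1.21255263e-03, -6.67855453e+01,  9.84328799e-01, -3.14454138e+01,
       -6.07521040e-02,  4.31434333e-02,  1.68864899e-04]), 'position': array([0.22110862, 0.58403157, 0.22595728]), 'ee_rot': array([ 2.58409676e+00,  1.78485109e+00, -1.86369724e-03]), 'force': array([-0.68808794,  0.08967342, -0.26986872]), 'ft_torque': array([-0.00703161,  0.05515625, -0.03328753]), 'width': 1.005141730072454} 0.0188
scene {'K': array([[489.86937004,   0.        , 244.50694948],
       [  0.        , 489.86937004, 204.14959845],
       [  0.        ,   0.        ,   1.        ]]), 'dist': array([-0.15725347,  0.        ,  0.        ,  0.        ,  0.        ]), 'R': array([[ 0.7290808 , -0.68442296, -0.00253139],
       [-0.34186893, -0.3609664 , -0.86765713],
       [ 0.59293071,  0.63345755, -0.497
[... 253 characters left out ...]
, 0.        , 0.        , 0.        , 0.        ]), 'R': array([[-0.02054201, -0.99963609, -0.0174848 ],
       [-0.99793219,  0.02156608, -0.06054954],
       [ 0.06090459,  0.01620484, -0.99801204]]), 't': array([0.08045855, 0.4998599 , 1.4664986 ])}
wrist {'K': array([[340.26910111,   0.        , 257.40324359],
       [  0.        , 340.26910111, 191.93246295],
       [  0.        ,   0.        ,   1.        ]]), 'dist': array([0.01465294, 0.        , 0.        , 0.        , 0.        ]), 'R': array([[ 0.35455229,  0.93503516, -0.00138635],
       [ 0.90394964, -0.34238521,  0.25621752],
       [ 0.23909773, -0.0920957 , -0.96661816]]), 't': array([-0.62388341, -0.03274184,  0.38918828])}
```

View pics/scene0.png

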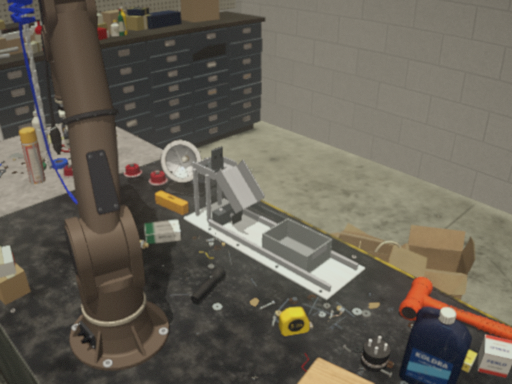

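View pics/top0.png

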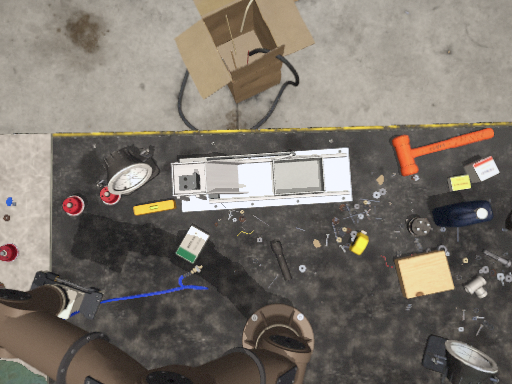

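View pics/wrist0.png

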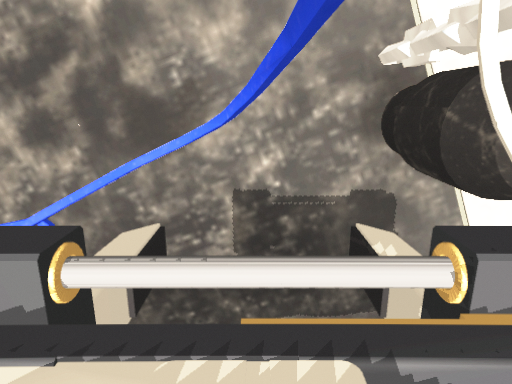

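The station lies across the picture from (172,190) to (352,180) in the top view. The box is at about (299,176), the ledge and bracket at about (190,181). I'll enlarge this area.

Run:
```python
import cv2
t=cv2.imread("pics/top0.png"); cv2.imwrite("pics/topc.png",cv2.resize(t[140:220,165:360],None,fx=4.1,fy=4.1,interpolation=cv2.INTER_CUBIC))
s=cv2.imread("pics/scene0.png"); cv2.imwrite("pics/scc.png",cv2.resize(s[140:300,180:370],None,fx=3.75,fy=3.75,interpolation=cv2.INTER_CUBIC)[:600])
```

```text
(no output)
```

View pics/topc.png

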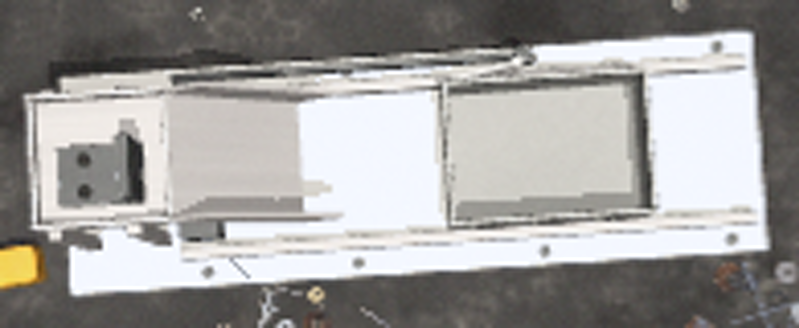

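View pics/scc.png

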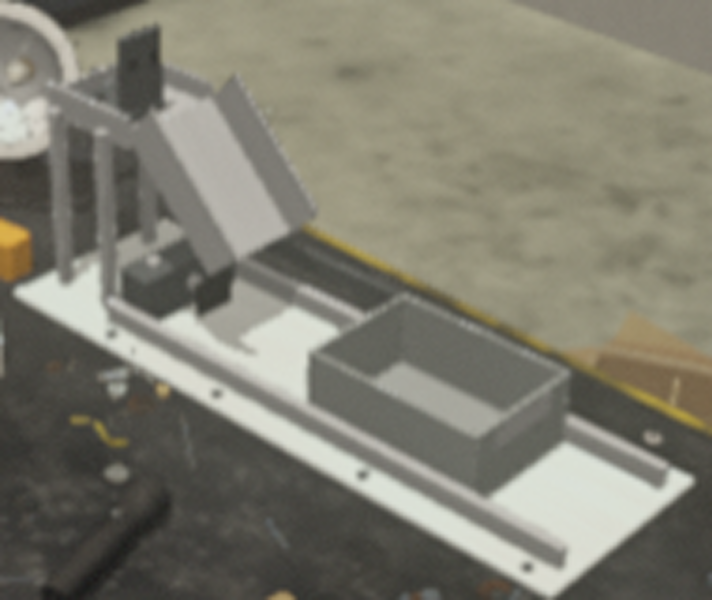

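```bash
cat > h.py <<'E'
import numpy as np, cv2
from scipy.optimize import least_squares
from scipy.spatial.transform import Rotation as Ro
from cell import *
def proj(n,X):
    m=camera_model(n); return cv2.projectPoints(np.atleast_2d(X).astype(float),cv2.Rodrigues(m["R"])[0],m["t"],m["K"],m["dist"])[0][:,0]
def ray(n,uv,z):
    m=camera_model(n); p=cv2.undistortPoints(np.array([[uv]],float),m["K"],m["dist"])[0,0]
    d=m["R"].T@np.array([p[0],p[1],1]); c=-m["R"].T@m["t"]; return c+d*(z-c[2])/d[2]
def T(u): return ((u[0]+.5)/4.1-.5+165,(u[1]+.5)/4.1-.5+140)
def S(u): return ((u[0]+.5)/3.75-.5+180,(u[1]+.5)/3.75-.5+140)
def w(p,X):
    X=np.atleast_2d(X); c,s=np.cos(p[2]),np.sin(p[2])
    return np.c_[p[0]+c*X[:,0]-s*X[:,1],p[1]+s*X[:,0]+c*X[:,1],X[:,2]]
E
python3 - <<'E'
from h import *
tp=[((752,32),(.095,-.27,.008)),((768,247),(-.095,-.27,.008)),((70,295),(-.095,.33,.008))]
sp=[((15,292),(-.095,.33,.008)),((550,597),(-.095,-.27,.008)),((693,482),(.095,-.27,.008))]
def f(p):
    a=proj("top",w(p,[x for _,x in tp]))-[T(u) for u,_ in tp]
    b=proj("scene",w(p,[x for _,x in sp]))-[S(u) for u,_ in sp]
    return np.r_[a.ravel(),b.ravel()]
r=least_squares(f,[.55,.1,0]); p=r.x; print(p,r.fun.round(2))
def inv(q): 
    c,s=np.cos(p[2]),np.sin(p[2]); d=q[:2]-p[:2]; return np.array([c*d[0]+s*d[1],-s*d[0]+c*d[1]]).round(4)
print("box rim top",[inv(ray("top",T(u),.078)) for u in((443,83),(641,73),(652,210),(449,227))])
print("box rim scene",[inv(ray("scene",S(u),.078)) for u in((310,352),(408,294),(570,375),(478,435))])
print("foot top",[inv(ray("top",T(u),.194)) for u in((57,150),(60,204))])
print("upr top",[inv(ray("top",T(u),.264)) for u in((126,135),(140,137),(143,202),(130,203))])
print("upr scene",[inv(ray("scene",S(u),.264)) for u in((118,40),(158,25))])
print("ledge", proj("top",w(p,[[-.047,.33,.19],[0.047,.33,.205]])))
np.save("p.npy",p)
E
```

```text
[0.55504907 0.00178701 0.04021576] [ 0.19  0.18  0.28  1.37  0.23  0.1  -0.2  -0.57  0.19 -0.79  0.59 -1.18]
box rim top [array([0.0587, 0.0012]), array([ 0.0566, -0.1616]), array([-0.0566, -0.1627]), array([-0.0602,  0.0038])]
box rim scene [array([-0.0621, -0.0035]), array([ 0.0591, -0.0023]), array([ 0.0545, -0.1707]), array([-0.0578, -0.1684])]
foot top [array([0.0097, 0.3   ]), array([-0.0314,  0.2998])]
upr top [array([0.0092, 0.2366]), array([0.0072, 0.2267]), array([-0.0396,  0.227 ]), array([-0.0397,  0.2363])]
upr scene [array([-0.0379,  0.2388]), array([0.0067, 0.238 ])]
ledge [[170.03833614 195.07109022]
 [167.47395163 164.40046817]]
```

```bash
cat > plan.py <<'E'
from h import *
import sys
# plan.py target in station frame x y z, yaw(station, rad of tool x), maxstep(m), n, closure
def plan(tgt,yaw=0.,step=.05,n=5,cl=1,tilt=0.):
    p=np.load("p.npy"); o=observe()
    P=np.array(o["position"]);R=Ro.from_rotvec(o["ee_rot"])
    G=w(p,[tgt])[0]; a=yaw+p[2]
    Rg=Ro.from_euler("z",a)*Ro.from_euler("x",np.pi+tilt)
    print("t",o["clock"],"F",np.round(o["force"],1),"st",inv(P),"dist",np.round(np.linalg.norm(G-P),3),"joints",np.round(o["joints"],2), "w",round(o["width"],2))
    out=[]
    for i in range(n):
        d=G-P; L=np.linalg.norm(d); d=d*min(1,step/max(L,1e-9))
        r=(R.inv()*Rg).as_rotvec(); A=np.linalg.norm(r); r=r*min(1,.148/max(A,1e-9))
        row=list(np.round(np.r_[R.inv().apply(d)/.15,r/.5],3))+[cl]
        out.append([float(v) for v in row]); P=P+d;R=R*Ro.from_rotvec(r)
    print(out)
def inv(q,p=None):
    p=np.load("p.npy"); c,s=np.cos(p[2]),np.sin(p[2]); d=np.array(q)-[p[0],p[1],0]
    return np.array([c*d[0]+s*d[1],-s*d[0]+c*d[1],d[2]]).round(4)
if __name__=="__main__":
    v=[float(x) for x in sys.argv[1:]]
    plan(v[:3],*( [v[3],v[4],int(v[5]),v[6]] + v[7:] if len(v)>3 else []))
E
python3 plan.py -.13 .12 .29
```

```text
t 0.15 F [ 0.1  0.1 -0.3] st [-0.3102  0.5953  0.2262] dist 0.512 joints [-1.31  0.44  0.03  1.57 -0.01  1.13 -0.08] w 1.0
[[-0.239, 0.229, -0.041, 0.0, 0.0, 0.296, 1.0], [-0.202, 0.262, -0.041, 0.0, 0.0, 0.296, 1.0], [-0.162, 0.289, -0.041, 0.0, 0.0, 0.296, 1.0], [-0.117, 0.309, -0.041, 0.0, 0.0, 0.296, 1.0], [-0.07, 0.323, -0.041, 0.0, 0.0, 0.296, 1.0]]
```

Request:
{"name": "play_rows", "arguments": {"rows": [[-0.24, 0.23, -0.06, 0, 0, 0.295, 1], [-0.2, 0.26, -0.06, 0, 0, 0.295, 1], [-0.16, 0.29, -0.06, 0, 0, 0.295, 1], [-0.12, 0.31, -0.06, 0, 0, 0.295, 1], [-0.07, 0.32, -0.06, 0, 0, 0.295, 1]]}}

```text
clock: 0.65
position: [0.3129, 0.3588, 0.2672]
ee_rot: [3.055, 0.723, -0.01]
force: [1.0, -0.6, 0.4]
width: 0.616
```

```bash
python3 plan.py -.13 .12 .29
```

```text
t 0.65 F [ 1.  -0.6  0.4] st [-0.2276  0.3665  0.2672] dist 0.266 joints [-1.16  0.15  0.23  1.87 -0.04  1.13 -0.45] w 0.62
[[-0.016, 0.332, -0.028, 0.002, 0.004, 0.296, 1.0], [0.033, 0.33, -0.028, 0.002, 0.004, 0.296, 1.0], [0.082, 0.322, -0.028, 0.001, 0.004, 0.257, 1.0], [0.122, 0.309, -0.029, -0.0, -0.0, -0.0, 1.0], [0.122, 0.309, -0.029, -0.0, 0.0, 0.0, 1.0]]
```

Request:
{"name": "play_rows", "arguments": {"rows": [[-0.01, 0.33, -0.03, 0, 0, 0.295, 1], [0.03, 0.33, -0.03, 0, 0, 0.295, 1], [0.08, 0.32, -0.03, 0, 0, 0.25, 1], [0.12, 0.31, -0.02, 0, 0, 0, 1], [0.12, 0.31, 0, 0, 0, 0, 1]]}}

```text
clock: 1.15
position: [0.4105, 0.1297, 0.2851]
ee_rot: [3.141, 0.045, -0.006]
force: [1.0, -0.2, 0.5]
width: 0.18
```

```bash
python3 plan.py 0 -.215 .15
```

```text
t 1.15 F [ 1.  -0.2  0.5] st [-0.1393  0.1336  0.2851] dist 0.399 joints [-0.89  0.05  0.49  1.95 -0.02  1.16 -0.36] w 0.18
[[0.12, 0.29, 0.112, 0.0, 0.008, -0.023, 1.0], [0.116, 0.291, 0.113, -0.0, 0.0, 0.0, 1.0], [0.116, 0.291, 0.113, -0.0, 0.0, 0.0, 1.0], [0.116, 0.291, 0.113, 0.0, 0.0, 0.0, 1.0], [0.116, 0.291, 0.113, 0.0, 0.0, 0.0, 1.0]]
```

Request:
{"name": "play_rows", "arguments": {"rows": [[0.12, 0.29, 0.05, 0, 0, -0.02, 1], [0.12, 0.29, 0.1, 0, 0, 0, 1], [0.12, 0.29, 0.12, 0, 0, 0, 1], [0.12, 0.29, 0.12, 0, 0, 0, 1], [0.12, 0.29, 0.12, 0, 0, 0, 1]]}}

```text
clock: 1.65
position: [0.5092, -0.0866, 0.2116]
ee_rot: [-3.137, -0.065, -0.007]
force: [0.6, 1.5, 1.2]
width: 0.007
```

```bash
python3 plan.py 0 -.22 .12
```

```text
t 1.65 F [0.6 1.5 1.2] st [-0.0493 -0.0864  0.2116] dist 0.169 joints [-0.45  0.3   0.67  1.9  -0.23  1.01  0.36] w 0.01
[[0.096, 0.264, 0.18, -0.007, -0.009, 0.002, 1.0], [0.097, 0.263, 0.18, 0.0, 0.0, 0.0, 1.0], [0.097, 0.263, 0.18, -0.0, -0.0, 0.0, 1.0], [0.038, 0.102, 0.07, -0.0, -0.0, 0.0, 1.0], [0.0, 0.0, 0.0, -0.0, -0.0, 0.0, 1.0]]
```

Request:
{"name": "play_rows", "arguments": {"rows": [[0.1, 0.27, 0.12, 0, 0, 0, 1], [0.1, 0.27, 0.14, 0, 0, 0, 1], [0.1, 0.26, 0.2, 0, 0, 0, 1], [0.04, 0.1, 0.1, 0, 0, 0, 1], [0, 0, 0, 0, 0, 0, 1]]}}

```text
clock: 2.15
position: [0.5661, -0.2287, 0.1224]
ee_rot: [-3.14, -0.056, -0.002]
force: [-0.5, -0.3, -0.2]
width: 0.005
```

```bash
python3 plan.py 0 -.215 .035 0 .03; python3 -c "
from h import *
cv2.imwrite('pics/w1.png',get_image('wrist'))"
```

```text
Traceback (most recent call last):
  File "plan.py", line 22, in <module>
    plan(v[:3],*( [v[3],v[4],int(v[5]),v[6]] + v[7:] if len(v)>3 else []))
                                 ~^^^
IndexError: list index out of range
```

View pics/w1.png

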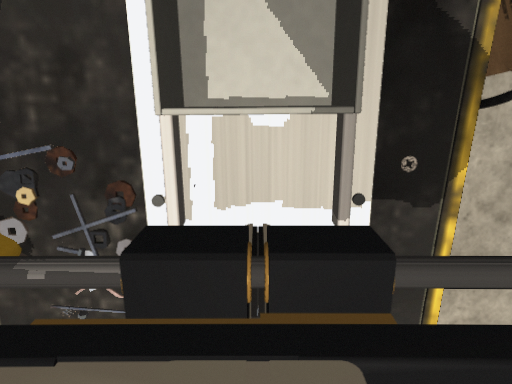

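Run:
```python
from plan import *
for uv in((160,114),(360,113)): print(inv(ray("wrist",uv,.078)))
for uv in((180,215),(339,215)): print("rail in",inv(ray("wrist",uv,.03)))
plan([0,-.21,.035],0,.04,5)
```

```text
[-0.0538 -0.1685  0.078 ]
[ 0.0623 -0.1685  0.078 ]
rail in [-0.0576 -0.2465  0.03  ]
rail in [ 0.0658 -0.2471  0.03  ]
t 2.2 F [-0.1  0.3  0.2] st [ 0.0017 -0.2299  0.1233] dist 0.091 joints [-0.11  0.57  0.61  1.77 -0.39  0.93  0.7 ] w 0.01
[[-0.006, -0.058, 0.26, -0.002, -0.003, -0.008, 1.0], [-0.005, -0.059, 0.26, -0.0, 0.0, 0.0, 1.0], [-0.001, -0.015, 0.068, -0.0, -0.0, -0.0, 1.0], [0.0, 0.0, 0.0, -0.0, -0.0, -0.0, 1.0], [0.0, 0.0, 0.0, -0.0, -0.0, -0.0, 1.0]]
```

Request:
{"name": "play_rows", "arguments": {"rows": [[0.0, -0.05, 0.25, 0, 0, 0, 1], [0, -0.05, 0.25, 0, 0, 0, 1], [0, -0.02, 0.1, 0, 0, 0, 1], [0, -0.1, 0, 0, 0, 0, 1], [0, -0.1, 0, 0, 0, 0, 1]]}}

```text
clock: 2.7
position: [0.5667, -0.1746, 0.0363]
ee_rot: [-3.14, -0.06, -0.013]
force: [-0.7, -6.6, -0.5]
width: 0.004
```

Run:
```python
from plan import *
plan([0.002,-.05,.035],0,.02,5)
```

```text
t 2.7 F [-0.7 -6.6 -0.5] st [ 0.0045 -0.1767  0.0363] dist 0.127 joints [-0.15  0.65  0.54  1.88 -0.48  0.74  0.7 ] w 0.0
[[-0.003, -0.133, 0.001, -0.002, -0.017, -0.004, 1.0], [-0.003, -0.133, 0.001, 0.0, -0.0, -0.0, 1.0], [-0.003, -0.133, 0.001, -0.0, -0.0, -0.0, 1.0], [-0.003, -0.133, 0.001, -0.0, -0.0, 0.0, 1.0], [-0.003, -0.133, 0.001, -0.0, -0.0, 0.0, 1.0]]
```

Request:
{"name": "play_rows", "arguments": {"rows": [[-0.01, -0.12, 0, 0, -0.015, 0, 1], [0, -0.12, 0, 0, 0, 0, 1], [0, -0.12, 0, 0, 0, 0, 1], [0, -0.12, 0, 0, 0, 0, 1], [0, -0.12, 0, 0, 0, 0, 1]]}}

```text
clock: 3.2
position: [0.5634, -0.0775, 0.0446]
ee_rot: [3.139, 0.066, 0.016]
force: [0.7, -3.1, -2.2]
width: 0.001
```

Run:
```python
from plan import *
plan([0.002,-.05,.035],0,.02,5)
```

```text
t 3.2 F [ 0.7 -3.1 -2.2] st [ 0.0052 -0.0796  0.0446] dist 0.031 joints [-0.35  0.61  0.56  1.94 -0.48  0.72  0.54] w 0.0
[[-0.014, -0.126, 0.04, 0.005, -0.021, 0.003, 1.0], [-0.008, -0.071, 0.023, 0.0, 0.0, 0.0, 1.0], [0.0, 0.0, 0.0, 0.0, 0.0, 0.0, 1.0], [0.0, 0.0, 0.0, 0.0, 0.0, 0.0, 1.0], [0.0, 0.0, 0.0, 0.0, 0.0, 0.0, 1.0]]
```

Request:
{"name": "play_rows", "arguments": {"rows": [[-0.01, -0.06, 0.04, 0, -0.02, 0, 1], [-0.01, -0.04, 0.03, 0, 0, 0, 1], [0, 0, 0, 0, 0, 0, 1]]}}

```text
clock: 3.5
position: [0.5629, -0.0585, 0.0387]
ee_rot: [3.137, 0.074, 0.014]
force: [0.3, -0.2, 0.0]
width: 0.001
```

Run:
```python
from plan import *
plan([0.002,-.05,.035],0,.02,2)
cv2.imwrite('pics/w2.png',get_image('wrist'))
```

```text
t 3.5 F [ 0.3 -0.2  0. ] st [ 0.0054 -0.0606  0.0387] dist 0.012 joints [-0.38  0.61  0.56  1.95 -0.49  0.7   0.52] w 0.0
[[-0.022, -0.071, 0.024, 0.008, -0.017, 0.014, 1.0], [0.0, 0.0, 0.0, -0.0, 0.0, 0.0, 1.0]]
```

View pics/w2.png

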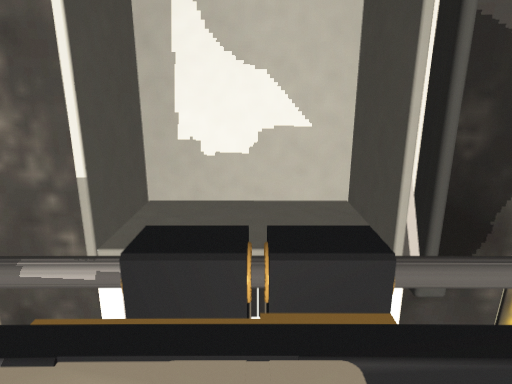

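Request:
{"name": "play_rows", "arguments": {"rows": [[-0.01, -0.025, 0.01, 0, -0.01, 0.01, 1], [0, -0.025, 0.01, 0, 0, 0, 1]]}}

```text
clock: 3.75
position: [0.5629, -0.0539, 0.038]
ee_rot: [3.135, 0.062, 0.013]
force: [-1.2, -5.8, 3.7]
width: 0.001
```

Request:
{"name": "play_rows", "arguments": {"rows": [[0, -0.025, 0.005, 0, 0, 0, 1], [0, -0.025, 0, 0, 0, 0, 1]]}}

```text
clock: 3.95
position: [0.5627, -0.0486, 0.0383]
ee_rot: [3.132, 0.057, 0.014]
force: [0.4, -3.4, -2.6]
width: 0.004
```

Request:
{"name": "play_rows", "arguments": {"rows": [[0, -0.025, 0.005, 0, 0, 0, 1], [0, -0.025, 0.005, 0, 0, 0, 1]]}}

```text
clock: 4.15
position: [0.5626, -0.0426, 0.0375]
ee_rot: [3.131, 0.054, 0.015]
force: [-1.6, -6.1, 4.5]
width: 0.007
```

Request:
{"name": "play_rows", "arguments": {"rows": [[0, -0.025, 0.005, 0, 0, 0, 1], [0, -0.025, 0.005, 0, 0, 0, 1]]}}

```text
clock: 4.35
position: [0.5627, -0.0369, 0.0369]
ee_rot: [3.129, 0.051, 0.017]
force: [-1.6, -6.0, 4.2]
width: 0.006
```

Request:
{"name": "play_rows", "arguments": {"rows": [[0, -0.025, 0.005, 0, 0, 0, 1], [0, -0.025, 0.005, 0, 0, 0, 1]]}}

```text
clock: 4.55
position: [0.5628, -0.0313, 0.0362]
ee_rot: [3.127, 0.047, 0.019]
force: [-1.3, -5.9, 3.8]
width: 0.006
```

Request:
{"name": "play_rows", "arguments": {"rows": [[0, -0.025, 0, 0, 0, 0, 1], [0, -0.025, 0, 0, 0, 0, 1]]}}

```text
clock: 4.75
position: [0.5624, -0.0242, 0.0363]
ee_rot: [3.126, 0.045, 0.019]
force: [0.4, -3.9, -1.9]
width: 0.003
```

Request:
{"name": "play_rows", "arguments": {"rows": [[0, -0.02, 0, 0, 0, 0, 1], [0, -0.02, 0, 0, 0, 0, 1]]}}

```text
clock: 4.95
position: [0.5621, -0.0179, 0.0362]
ee_rot: [3.126, 0.045, 0.019]
force: [-1.3, -4.5, 1.2]
width: 0.005
```

Request:
{"name": "play_rows", "arguments": {"rows": [[0, -0.02, 0, 0, 0, 0, 1], [0, -0.02, 0, 0, 0, 0, 1]]}}

```text
clock: 5.15
position: [0.5619, -0.0127, 0.0363]
ee_rot: [3.125, 0.043, 0.019]
force: [0.2, -8.5, -0.2]
width: 0.005
```

Request:
{"name": "play_rows", "arguments": {"rows": [[0, -0.008, 0, 0, 0, 0, 1]]}}

```text
clock: 5.25
position: [0.5619, -0.0123, 0.0363]
ee_rot: [3.123, 0.043, 0.019]
force: [-0.3, -9.2, -1.9]
width: 0.003
```

Run:
```python
from h import *
cv2.imwrite('pics/s3.png',cv2.resize(get_image('scene')[140:300,180:370],None,fx=3.75,fy=3.75,interpolation=cv2.INTER_CUBIC))
cv2.imwrite('pics/w3.png',cv2.resize(get_image('wrist')[100:340,350:512],None,fx=2.4,fy=2.4))
```

```text
(no output)
```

View pics/s3.png

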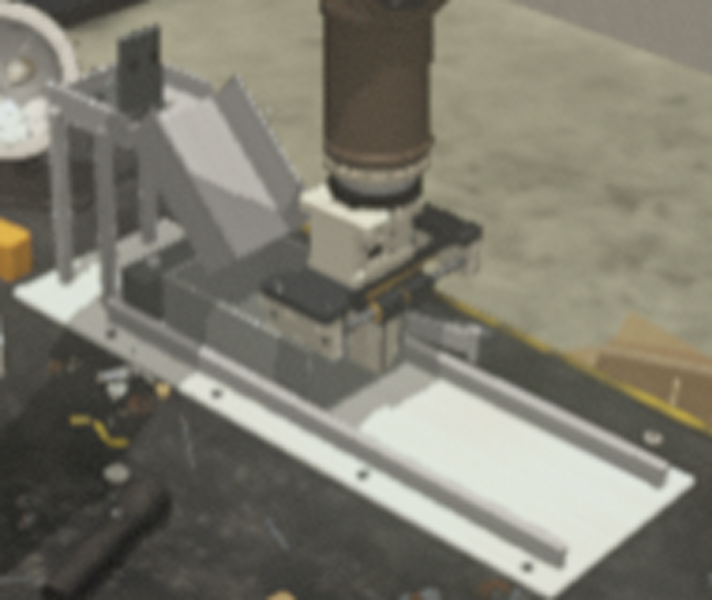

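View pics/w3.png

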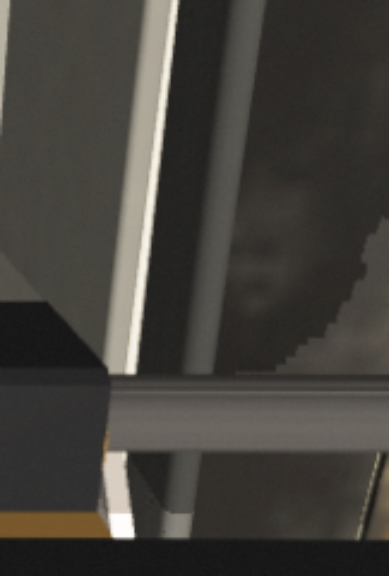

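Request:
{"name": "play_rows", "arguments": {"rows": [[0, -0.012, 0, 0, 0, 0, 1]]}}

```text
clock: 5.45
position: [0.5619, -0.0118, 0.0364]
ee_rot: [3.122, 0.041, 0.02]
force: [0.1, -9.5, -0.8]
width: 0.008
```

Request:
{"name": "play_rows", "arguments": {"rows": [[0, -0.014, 0, 0, 0, 0, 1]]}}

```text
clock: 5.55
position: [0.5618, -0.0111, 0.0364]
ee_rot: [3.12, 0.039, 0.02]
force: [-0.2, -9.5, 0.6]
width: 0.005
```

Request:
{"name": "play_rows", "arguments": {"rows": [[0, -0.014, 0, 0, 0, 0, 1]]}}

```text
clock: 5.65
position: [0.5618, -0.0107, 0.0365]
ee_rot: [3.118, 0.037, 0.021]
force: [0.9, -10.3, -0.1]
width: 0.005
```

Request:
{"name": "play_rows", "arguments": {"rows": [[0, -0.015, 0, 0, 0, 0, 1]]}}

```text
clock: 5.75
position: [0.5619, -0.01, 0.0366]
ee_rot: [3.116, 0.035, 0.021]
force: [-0.0, -8.8, 0.1]
width: -0.0
```

Request:
{"name": "play_rows", "arguments": {"rows": [[0, -0.016, 0, 0, 0, 0, 1]]}}

```text
clock: 5.85
position: [0.5621, -0.0092, 0.0367]
ee_rot: [3.114, 0.032, 0.023]
force: [0.2, -9.3, -0.6]
width: 0.006
```

Run:
```python
from h import *
cv2.imwrite('pics/s4.png',cv2.resize(get_image('scene')[205:255,260:330],None,fx=10,fy=10,interpolation=cv2.INTER_CUBIC))
cv2.imwrite('pics/t4.png',cv2.resize(get_image('top')[140:220,165:360],None,fx=4.1,fy=4.1,interpolation=cv2.INTER_CUBIC))
```

```text
(no output)
```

View pics/s4.png

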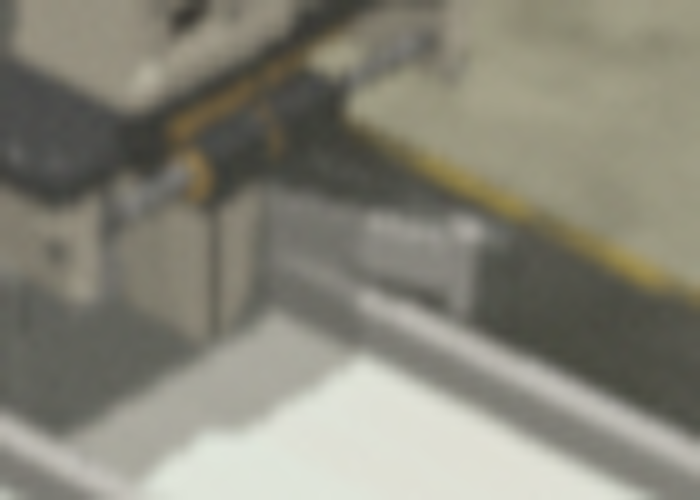

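View pics/t4.png

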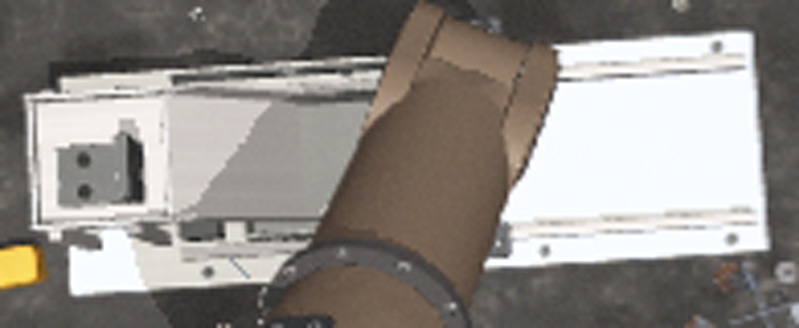

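The push force fell from 10.3 to 8.8 N as the box went further in, so the catch has probably sprung in. I'll back off and check.

Request:
{"name": "play_rows", "arguments": {"rows": [[0, 0.05, 0, 0, 0, 0, 1], [0, 0.25, 0, 0, 0, 0, 1], [0, 0.3, 0, 0.02, 0.02, 0, 1], [0, 0.2, -0.2, 0.02, 0.02, 0, 1], [0, 0, -0.2, 0, 0, 0, 1]]}}

```text
clock: 6.45
position: [0.562, -0.1254, 0.0968]
ee_rot: [-3.14, -0.048, -0.044]
force: [0.6, -0.8, 0.8]
width: 0.007
```

Run:
```python
from plan import *
cv2.imwrite('pics/s5.png',cv2.resize(get_image('scene')[180:260,225:330],None,fx=7,fy=7,interpolation=cv2.INTER_CUBIC))
cv2.imwrite('pics/w5.png',get_image('wrist'))
plan([0.0,.0,.33])
```

```text
t 6.55 F [-0.1  0.4 -0.4] st [ 0.0047 -0.124   0.0991] dist 0.262 joints [-0.3   0.53  0.61  1.9  -0.43  0.81  0.57] w 0.0
[[0.003, -0.158, -0.293, -0.004, -0.066, -0.012, 1.0], [-0.006, -0.158, -0.294, -0.0, -0.0, 0.0, 1.0], [-0.006, -0.158, -0.294, -0.0, -0.0, -0.0, 1.0], [-0.006, -0.158, -0.294, -0.0, -0.0, -0.0, 1.0], [-0.006, -0.158, -0.294, -0.0, -0.0, -0.0, 1.0]]
```

View pics/s5.png

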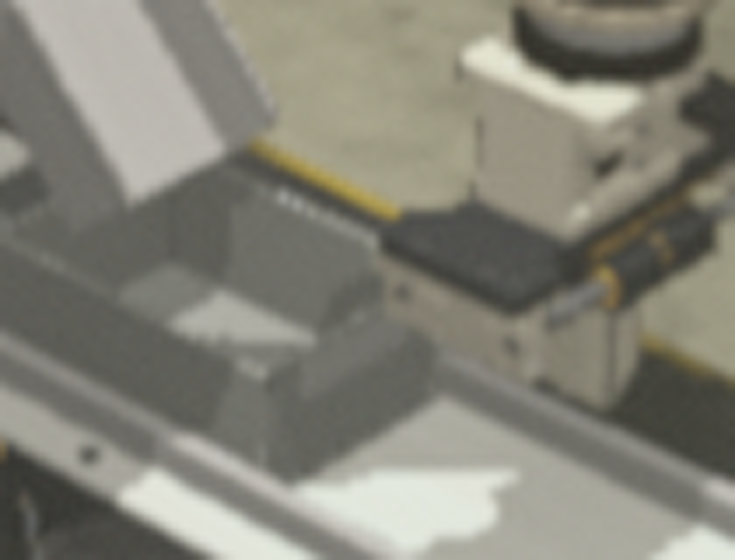

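View pics/w5.png

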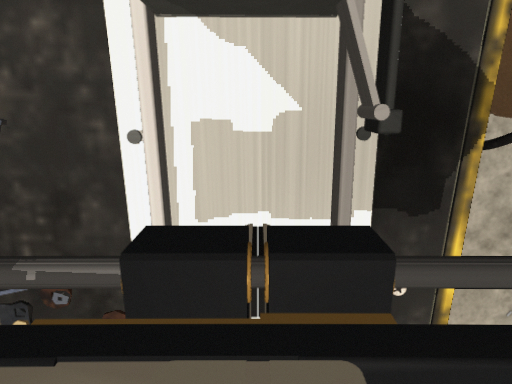

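The wrist view shows the leaf running from its hinge (375,112) to its tip at about (348,10), inside the rail and behind the box end. I'll rise and look again from higher up.

Request:
{"name": "play_rows", "arguments": {"rows": [[0, 0, -0.32, 0, -0.06, 0, 1], [0, 0, -0.32, 0, 0, 0, 1], [0, 0, -0.32, 0, 0, 0, 1], [0, 0, -0.32, 0, 0, 0, 1], [0, 0, -0.2, 0, 0, 0, 1]]}}

```text
clock: 7.05
position: [0.5606, -0.1146, 0.3213]
ee_rot: [-3.131, -0.067, 0.015]
force: [0.2, -0.7, -0.5]
width: 0.002
```

Run:
```python
from plan import *
cv2.imwrite('pics/w6.png',get_image('wrist'))
plan([-.013,.15,.34])
```

```text
t 7.1 F [ 1.5 -0.8  4.2] st [ 0.0025 -0.1169  0.3252] dist 0.268 joints [-0.42  0.33  0.74  1.58 -0.24  1.32  0.4 ] w 0.0
[[-0.018, -0.332, -0.015, -0.019, 0.008, 0.006, 1.0], [-0.019, -0.332, -0.018, 0.0, -0.0, -0.0, 1.0], [-0.019, -0.332, -0.018, 0.0, -0.0, -0.0, 1.0], [-0.019, -0.332, -0.018, -0.0, -0.0, -0.0, 1.0], [-0.019, -0.332, -0.018, -0.0, -0.0, -0.0, 1.0]]
```

View pics/w6.png

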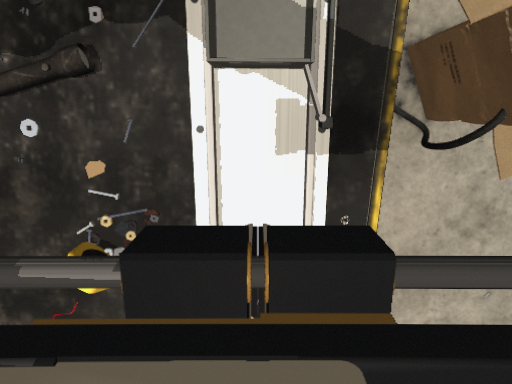

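The leaf is clearly angled in behind the box's end wall, with its tip at about (307,68), so the box is caught. On to the bracket.

Request:
{"name": "play_rows", "arguments": {"rows": [[-0.02, -0.33, -0.02, -0.02, 0, 0, 1], [-0.02, -0.33, -0.02, 0, 0, 0, 1], [-0.02, -0.33, -0.02, 0, 0, 0, 1], [-0.02, -0.33, -0.02, 0, 0, 0, 1], [0, 0, 0, 0, 0, 0, 1]]}}

```text
clock: 7.6
position: [0.541, 0.0891, 0.3367]
ee_rot: [-3.136, -0.075, 0.005]
force: [-0.5, 0.3, -0.4]
width: 0.003
```

Run:
```python
from plan import *
cv2.imwrite('pics/w7.png',get_image('wrist'))
plan([-.013,.26,.34])
```

```text
t 7.65 F [-1.5 -1.1  0.2] st [-0.0105  0.0843  0.3367] dist 0.176 joints [-0.77  0.26  0.68  1.62 -0.17  1.32 -0.02] w 0.01
[[-0.003, -0.333, -0.005, -0.006, 0.006, 0.01, 1.0], [-0.005, -0.333, -0.006, -0.0, -0.0, -0.0, 1.0], [-0.005, -0.333, -0.006, 0.0, -0.0, -0.0, 1.0], [-0.002, -0.172, -0.003, -0.0, -0.0, -0.0, 1.0], [0.0, 0.0, 0.0, -0.0, -0.0, -0.0, 1.0]]
```

View pics/w7.png

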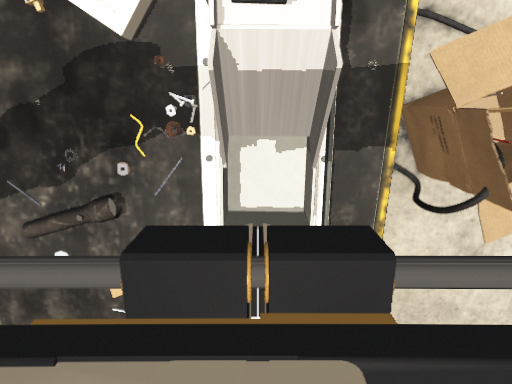

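Run:
```python
from plan import *
for u in((231,2),(288,2)): print(inv(ray("wrist",u,.264)),inv(ray("wrist",u,.194)))
for u in((218,28),(336,28)): print(inv(ray("wrist",u,.19)))
```

```text
[-0.0266  0.2109  0.264 ] [-0.0318  0.2289  0.194 ]
[0.0081 0.2111 0.264 ] [0.0135 0.229  0.194 ]
[-0.043   0.2108  0.19  ]
[0.0536 0.2111 0.19  ]
```

Request:
{"name": "play_rows", "arguments": {"rows": [[0, -0.33, 0, 0, 0, 0, 1], [0, -0.33, 0, 0, 0, 0.01, 1], [0, -0.33, 0, 0, 0, 0, 1], [0, -0.17, 0, 0, 0, 0, 1], [0, 0, 0, 0, 0, 0, 1]]}}

```text
clock: 8.15
position: [0.5328, 0.2576, 0.334]
ee_rot: [-3.137, -0.061, 0.011]
force: [0.1, 0.4, -0.5]
width: 0.007
```

Run:
```python
from plan import *
cv2.imwrite('pics/t8.png',cv2.resize(get_image('top')[140:220,165:360],None,fx=4.1,fy=4.1,interpolation=cv2.INTER_CUBIC))
plan([-.010,.262,.30])
```

```text
t 8.2 F [-0.3 -0.3 -0.1] st [-0.0118  0.2545  0.334 ] dist 0.035 joints [-0.97  0.34  0.62  1.52 -0.21  1.35 -0.3 ] w 0.0
[[0.013, -0.049, 0.227, -0.006, 0.014, -0.006, 1.0], [0.0, 0.0, 0.0, 0.0, -0.0, -0.0, 1.0], [0.0, 0.0, 0.0, -0.0, -0.0, -0.0, 1.0], [0.0, 0.0, 0.0, -0.0, -0.0, 0.0, 1.0], [0.0, 0.0, 0.0, -0.0, -0.0, 0.0, 1.0]]
```

View pics/t8.png

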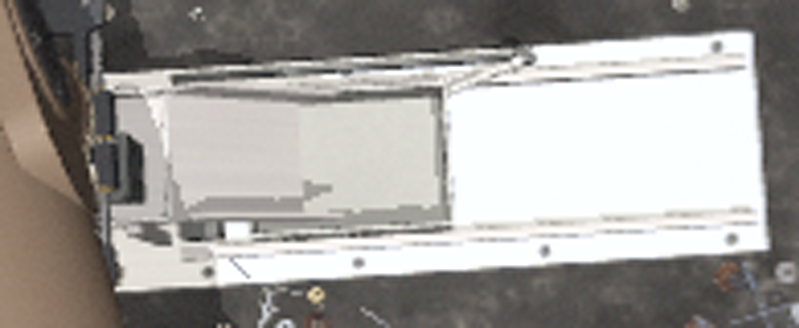

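Request:
{"name": "play_rows", "arguments": {"rows": [[0.01, -0.06, 0, 0, 0.01, 0, 1], [0, 0, 0.22, 0, 0, 0, 1], [0, 0, 0, 0, 0, 0, 1]]}}

```text
clock: 8.5
position: [0.5356, 0.261, 0.3004]
ee_rot: [-3.139, -0.05, 0.002]
force: [-0.4, 0.3, 0.1]
width: 0.003
```

Run:
```python
from plan import *
cv2.imwrite('pics/s9.png',cv2.resize(get_image('scene')[130:210,180:290],None,fx=6.5,fy=6.5,interpolation=cv2.INTER_CUBIC))
plan([-.010,.262,.243])
```

```text
t 8.55 F [0.2 0.1 0.6] st [-0.0077  0.2602  0.3032] dist 0.06 joints [-0.97  0.36  0.61  1.57 -0.22  1.28 -0.3 ] w 0.0
[[-0.014, -0.008, 0.333, -0.009, -0.005, -0.018, 1.0], [-0.003, -0.002, 0.068, -0.0, -0.0, -0.0, 1.0], [0.0, 0.0, 0.0, -0.0, -0.0, -0.0, 1.0], [0.0, 0.0, 0.0, -0.0, -0.0, -0.0, 1.0], [0.0, 0.0, 0.0, -0.0, -0.0, -0.0, 1.0]]
```

View pics/s9.png

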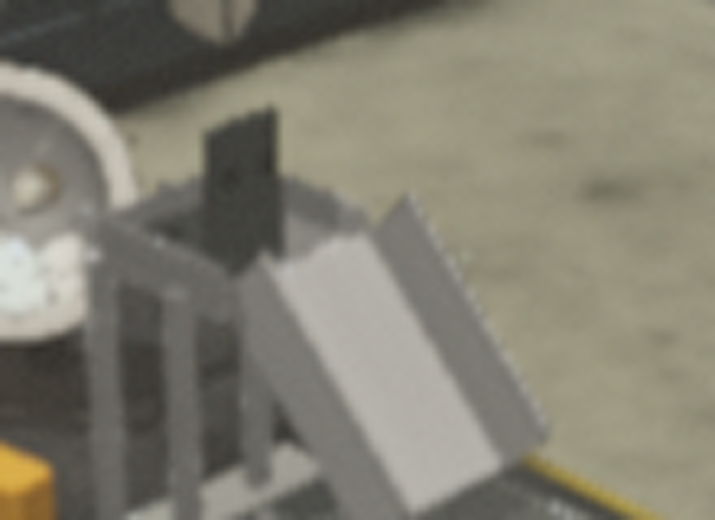

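Request:
{"name": "play_rows", "arguments": {"rows": [[-0.01, -0.02, 0.15, -0.01, 0, -0.02, 1], [0, 0, 0.12, 0, 0, 0, 1], [0, 0, 0.08, 0, 0, 0, 1], [0, 0, 0.03, 0, 0, 0, 1]]}}

```text
clock: 8.95
position: [0.54, 0.2623, 0.2517]
ee_rot: [-3.137, -0.056, -0.017]
force: [-0.6, 0.8, -0.2]
width: 0.005
```

Run:
```python
from plan import *
cv2.imwrite('pics/s10.png',cv2.resize(get_image('scene')[130:210,180:290],None,fx=6.5,fy=6.5,interpolation=cv2.INTER_CUBIC))
plan([-.010,.22,.243],0,.01,2)
```

```text
t 9.0 F [ 0.5 -0.3 -0.1] st [-0.0045  0.2607  0.2516] dist 0.042 joints [-0.96  0.4   0.6   1.65 -0.24  1.16 -0.27] w 0.0
[[-0.009, 0.065, 0.013, -0.007, -0.022, -0.009, 1.0], [-0.009, 0.065, 0.014, -0.0, 0.0, -0.0, 1.0]]
```

View pics/s10.png

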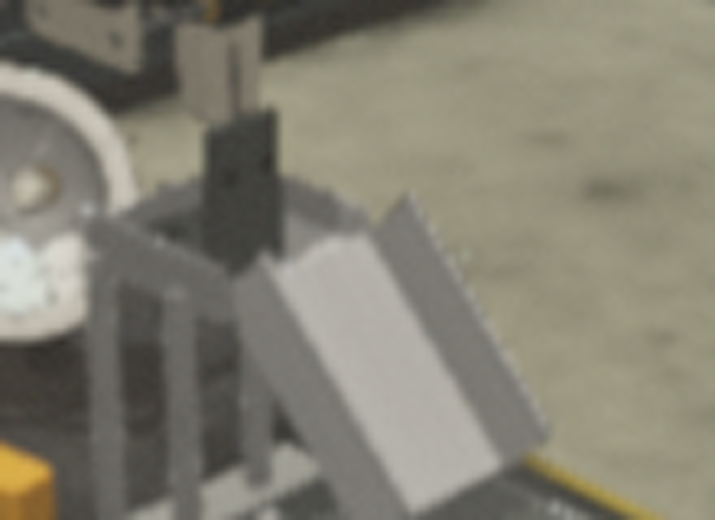

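Request:
{"name": "play_rows", "arguments": {"rows": [[-0.03, 0, 0.06, -0.01, -0.02, -0.01, 1], [0, 0.03, 0.01, 0, 0, 0, 1], [0, 0.05, 0, 0, 0, 0, 1], [0, 0.04, 0, 0, 0, 0, 1]]}}

```text
clock: 9.4
position: [0.5371, 0.2439, 0.2426]
ee_rot: [-3.141, -0.066, -0.004]
force: [-0.9, 0.4, -0.3]
width: 0.006
```

Request:
{"name": "play_rows", "arguments": {"rows": [[0, 0.03, 0, 0, 0, 0, 1], [0, 0.03, 0, 0, 0, 0, 1]]}}

```text
clock: 9.6
position: [0.5379, 0.2334, 0.2432]
ee_rot: [-3.14, -0.065, -0.005]
force: [-0.3, -0.6, 0.4]
width: 0.002
```

Run:
```python
from plan import *
plan([-.010,.22,.243],0,.01,2)
```

```text
t 9.6 F [-0.3 -0.6  0.4] st [-0.0078  0.2321  0.2432] dist 0.012 joints [-0.93  0.39  0.6   1.69 -0.24  1.14 -0.22] w 0.0
[[-0.012, 0.066, 0.001, -0.002, -0.007, 0.002, 1.0], [-0.003, 0.015, 0.0, 0.0, 0.0, 0.0, 1.0]]
```

Run:
```python
from plan import *
cv2.imwrite('pics/s11.png',cv2.resize(get_image('scene')[130:210,180:290],None,fx=6.5,fy=6.5,interpolation=cv2.INTER_CUBIC))
```

```text
(no output)
```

View pics/s11.png

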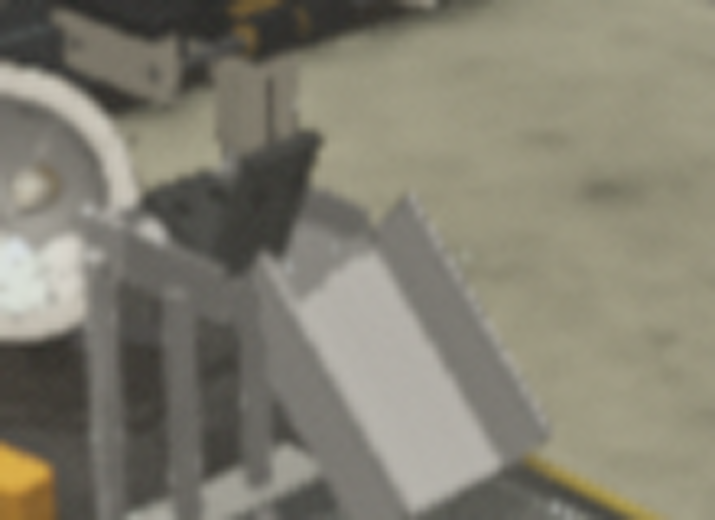

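Request:
{"name": "play_rows", "arguments": {"rows": [[0, 0.04, 0, 0, 0, 0, 1]]}}

```text
clock: 9.75
position: [0.5383, 0.2266, 0.2434]
ee_rot: [-3.14, -0.064, -0.005]
force: [-0.3, 0.5, 0.8]
width: 0.009
```

Run:
```python
from plan import *
cv2.imwrite('pics/s12.png',cv2.resize(get_image('scene')[130:210,180:290],None,fx=6.5,fy=6.5,interpolation=cv2.INTER_CUBIC))
```

```text
(no output)
```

View pics/s12.png

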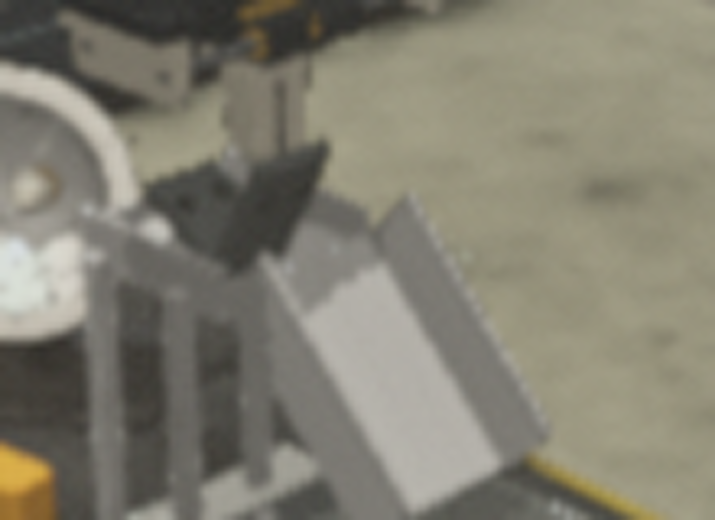

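Request:
{"name": "play_rows", "arguments": {"rows": [[0, 0.05, 0, 0, 0, 0, 1]]}}

```text
clock: 9.9
position: [0.5388, 0.2173, 0.2435]
ee_rot: [3.141, 0.062, 0.006]
force: [0.1, -0.0, -0.5]
width: 0.009
```

Run:
```python
from plan import *
cv2.imwrite('pics/s13.png',cv2.resize(get_image('scene')[130:210,180:290],None,fx=6.5,fy=6.5,interpolation=cv2.INTER_CUBIC))
```

```text
(no output)
```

View pics/s13.png

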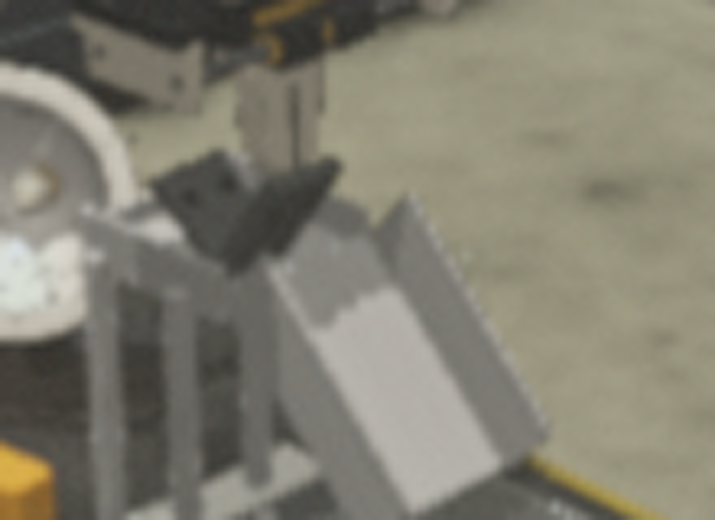

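Request:
{"name": "play_rows", "arguments": {"rows": [[0, 0.06, 0, 0, 0, 0, 1]]}}

```text
clock: 10.05
position: [0.5394, 0.2061, 0.2436]
ee_rot: [3.14, 0.061, 0.006]
force: [-0.1, -0.4, -0.3]
width: 0.005
```

Run:
```python
from plan import *
cv2.imwrite('pics/s14.png',cv2.resize(get_image('scene')[130:210,180:290],None,fx=6.5,fy=6.5,interpolation=cv2.INTER_CUBIC))
```

```text
(no output)
```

View pics/s14.png

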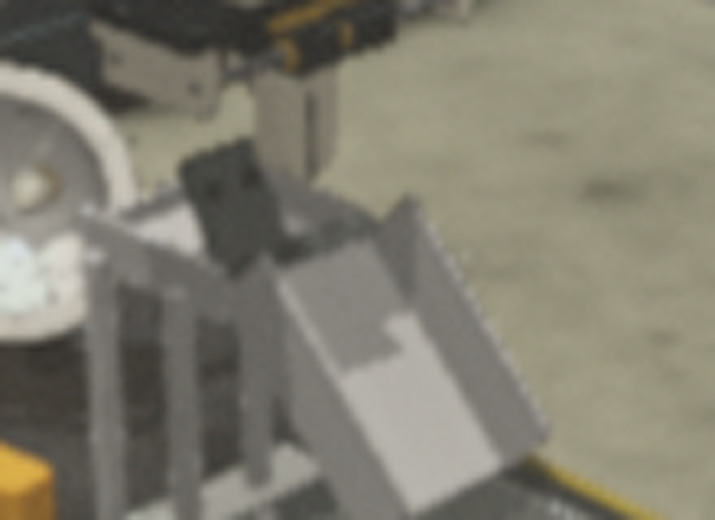

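Request:
{"name": "play_rows", "arguments": {"rows": [[0, 0.12, -0.31, 0, 0, 0, 1], [0, 0.05, -0.33, 0, 0, 0, 1], [0, 0, -0.3, 0, 0, 0, 1], [0, 0, -0.1, 0, 0, 0, 1], [0, 0, 0, 0, 0, 0, 1]]}}

```text
clock: 10.6
position: [0.5393, 0.173, 0.4036]
ee_rot: [3.136, 0.049, 0.002]
force: [-0.3, 0.4, -1.6]
width: 0.002
```

Run:
```python
from plan import *
cv2.imwrite('pics/s15.png',cv2.resize(get_image('scene')[130:270,180:340],None,fx=4.2,fy=4.2,interpolation=cv2.INTER_CUBIC))
cv2.imwrite('pics/w15.png',get_image('wrist'))
plan([-.010,.22,.243],0,.01,2)
```

```text
t 10.7 F [ 0.2  0.4 -0.4] st [-0.0097  0.1718  0.4011] dist 0.165 joints [-0.89  0.27  0.66  1.45 -0.16  1.48 -0.21] w 0.01
[[-0.0, -0.02, 0.064, 0.013, 0.004, -0.018, 1.0], [-0.0, -0.019, 0.064, 0.0, 0.0, 0.0, 1.0]]
```

View pics/s15.png

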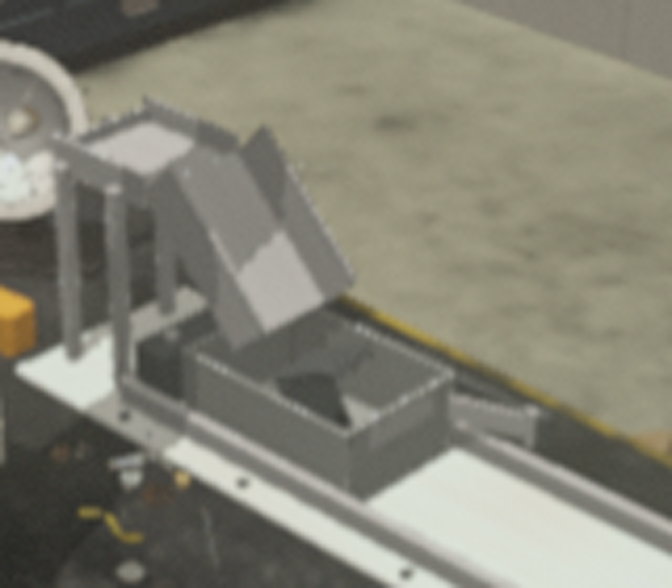

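View pics/w15.png

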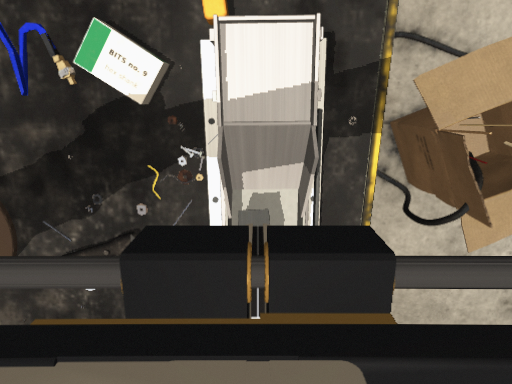

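The spout and ledge are empty, and the bracket is in the box at about (315,395) in the scene crop. The leaf is still in at about (490,410). I'll let things settle and make one last check from further back.

Request:
{"name": "play_rows", "arguments": {"rows": [[-0.2, 0.3, 0, 0, 0, 0, 1], [-0.2, 0.3, 0, 0, 0, 0, 1], [-0.2, 0.3, 0, 0, 0, 0, 1], [0, 0, 0, 0, 0, 0, 1], [0, 0, 0, 0, 0, 0, 1]]}}

```text
clock: 11.2
position: [0.4517, 0.0408, 0.3924]
ee_rot: [3.128, 0.057, -0.024]
force: [0.3, 1.2, 0.3]
width: 0.0
```

Run:
```python
from plan import *
cv2.imwrite('pics/s16.png',cv2.resize(get_image('scene')[130:300,140:340],None,fx=3.5,fy=3.5,interpolation=cv2.INTER_CUBIC))
cv2.imwrite('pics/w16.png',get_image('wrist'))
o=observe();print(o["clock"],o["dq"].round(3),o["force"].round(1))
```

```text
11.3 [-0.007  0.02  -0.012 -0.026 -0.008  0.003  0.   ] [-0.6 -0.3 -0.1]
```

View pics/s16.png

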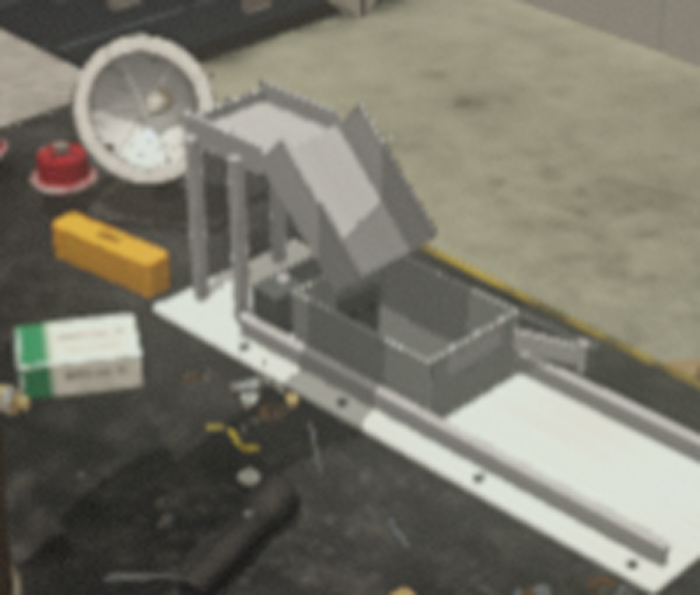

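View pics/w16.png

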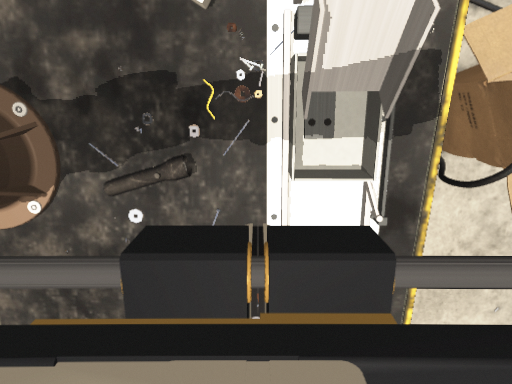

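The bracket lies inside the box at about (320,120), and the catch is in behind the box at about (370,200). The arm is clear and the bystanders haven't moved.

```bash
python3 -c "
from cell import *
print(sign_off())"
```

```text
the job is handed in; nothing more can be done
None
```

The job is done and handed in at about 11.3 s of the 54 s allowed: the box is caught under the spout with the bracket inside it.

- **Box:** I slid it along the rails with the closed fingers until it met the sprung stop. The push peaked at about 10.3 N, then fell to 8.8 N as the box went further in, which I took as the catch springing in. I pushed about 1 mm more and backed off. From the forces I put the buffer at roughly 6 to 8 mm pressed in, well short of 15 mm, but I had no direct reading of it. The wrist, top and scene pictures all show the leaf angled in behind the box's end wall.
- **Bracket:** I pushed the top of its upright from behind until it fell over by itself, then lifted the fingers out of the way. It slid down the spout without being lifted across.
- **Last checks:** The ledge and spout are empty, the bracket lies inside the box, and the catch is still in behind it. The level and the carton are where they were and the arm touches nothing. The tape measure was not in the last pictures, but nothing went near it.
- **Disagreement:** The wrist camera put the station about 4 mm further to +x than the scene and top cameras did. This had no effect on the work.

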